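# Uncouple the trolley hitch and hold it up

### The job

The hitch coupler of the lab's little sample trolley sits locked on its ball mount for inspection. Pull out the safety pin and put it in the shallow metal dish, leaving the coupler seated; then squeeze the coupler's spring latch handle towards the fixed grip fin as far as it goes, lift the tongue straight up off the ball, and finish still holding it level, latch squeezed, about 10 cm above its place on the ball. Do not disturb the bottle, the tape roll or the marker.

Things in the scene. Friction and masses are not known exactly. Their poses are not given: they have to be found in the camera images.
- mount: Fixed dark steel ball mount: base plate 185 x 100 x 10 mm, a steel tow ball on a neck, and a U-shaped rest (top of cheeks at z 64 mm, floor at z 52 mm) under the tongue. Origin on the worktop straight below the ball; plate spans its x -140 to +45 mm, rest at x -112 mm. z up.
- ball (a point): Centre of the tow ball, 60 mm above the worktop. Ball 36 mm diameter with a flat underside of 32 mm diameter 8 mm below the centre.
- coupler: Loose grey aluminium hitch coupler, about 0.5 kg with latch, centre of mass about 15 mm from the origin towards the tongue. Origin: centre of its ball socket (= ball centre when seated), z up, tongue along -x. Housing 52 x 45 mm, top at z +22 mm; tongue stub 36 mm wide, 30 mm high, top at z +22, to x -131 mm, lying in the mount's rest when seated (axes then agree with the mount's).
- latch (a joint): Slide of the dark spring latch on the coupler, in m: 0 = latched (a claw below the housing hooks under the ball), grows as the handle is pushed towards the coupler's -y, end stop 0.014. The claw clears the ball from about 0.011. Spring about 4 N at the start, 8.5 N at the stop. While the pin is in, it gives 5 mm at most and stays locked.
- handle (a point): Centre of the outer face of the latch handle on the coupler's +y side: upright plate 30 mm long in x, 4 mm thick, up to coupler z +48. Outer face at coupler y +41.5 mm latched, +27.5 at the stop: handle and fin measure 64 mm over the outside at rest, 50 mm squeezed. Grip both from above across coupler y at x 0. The latch frame under the housing (z -15 to -11) reaches y -37 mm when squeezed.
- grip (a point): Point on the coupler midway between the fin's outer face and the handle's outer face when squeezed, at coupler (0, +2.5, +32) mm.
- pin: Loose safety pin, 30 g: 9 x 9 mm square shank 28 mm long below, 16 mm collar, square black head 14 x 14 mm from 4 to 34 mm above the origin. Origin under the collar, z up along the head. It starts upright in a loose hole through lug and tongue at coupler (-70, 0, +28.5) mm, head square with the coupler; it is out after 28 mm straight up.
- dish: Loose shallow steel dish, 130 (x) x 160 (y) x 28 mm, wall and floor 3 mm, 0.5 kg. Origin at the centre of its underside.
- bottle: Glass bottle with screw cap, 56 mm diameter, 105 mm high, standing; origin under its centre. Bystander.
- label_tape: Roll of label tape, 45 mm diameter, 19 mm high, lying flat; origin under its centre. Bystander.
- marker: Marker pen, 138 mm long along its y, 15 mm thick, lying; origin under its centre. Bystander.
- fin (a point): Centre of the outer face of the fixed upright grip fin on the coupler's -y side, at coupler (0, -22.5, +35) mm; fin 30 mm long in x, 4 mm thick, from the housing top to z +48 mm.
- lug (a point): Centre of the top of the latch's lug plate on the tongue, at coupler (-70, 0, +28.5) mm; 28 mm in x, 6 mm thick, from y -15 to +41 mm, joined to the handle by a level arm along the +y side. The safety pin goes through it.
Mind the look-alikes: they are no part of the job. Leave any blue or brown look-alike of the coupler alone.

How it is judged:
By the outcome, as a careful person would: the job done as asked, in the order asked, and still so for the second after the job is handed in, while the arm keeps its last pose, push and grip.
It also fails if it takes over 54 s, if anything falls off the work surface, if the arm or the gripper's body presses on something with over 40 N, if the wrist force passes 120 N, or if a joint passes its speed limit or range.

### The arm

A 6-joint arm with a two-finger parallel gripper is mounted at the origin on a cart in front of the work surface, level with it; the furniture and walls round the work are solid. World frame = base frame: x ahead of the robot, y to its left, z up, the work surface at z = 0. Lengths are in mm, angles in rad, forces in N, time in s.
With the tool pointing down it reaches from about 300 to 950 mm from the base axis. Payload 3.1 kg.
Tool frame: the origin (TCP) lies midway between the tips of the shut fingers; the grasp point (between the pads) lies 19 mm behind it; z points along the fingers, y is the line along which they close (so a half turn about z gives the same grasp; the last joint's range is limited). The gripper opens to 85 mm and grips with 20 to 120 N. Pads are 22 mm wide; open, the fingers measure 114 mm over their backs; the gripper's body (76 mm by 85 mm) begins 54 mm behind the grasp point. The pads swing forward as they close: fully open they stand 13 mm farther back than shut.
Start: joints at [1.091, 0.308, 1.634, -0, 1.2, -0.07], TCP at [249.042, 573.245, 231.272] pointing down, gripper open.
Joint ranges: [-3.06, 3.06], [-0.79, 1.96], [0.05, 2.63], [-1.19, 4.34], [0.05, 2.64], [-2.94, 2.94]. Speed limits (rad/s): [2.79, 2.79, 3.14, 3.14, 3.14, 3.14].

### API

Orientations are given as a unit quaternion [x, y, z, w].
In Python, from workcell import observe, get_image, job gives the robot as it stands.
- The arm moves only by the shell command python3 -m pendant 'ROWS' [FORCE]. ROWS is JSON, a list that holds one entry, the list of rows, each a list of 7 numbers: the shift along the tool's x, y, z in mm, then the turn, a rotation vector about the tool's x, y, z in rad, then the opening, from 0 (shut) to 1 (fully open). A call has 1 to 12 rows; each row is the pose to reach, as a shift and turn from the pose commanded when the call began, along the tool's axes at that moment; what a row does not reach only later rows make up. A row lasts 1/8 s, in which the tool goes at most 62.5 mm and 10.7 degrees, less where a joint would pass 70% of its speed; a pose out of reach is approached as far as the arm can. A call with a gripper value outside its range is refused whole. The fingers move at their own pace and stop on an object; FORCE is the grip in N (left out, the last holds). Time passes only in rows, so rows that repeat a pose let the fingers close. It gives the time, the measured TCP pose, the force, the opening and the grip force at its end, in the units of the state.
- observe(): the state, without advancing time (a new reading comes with each control period).
- get_image(name): name is "side" or "top" or "wrist"; returns a dict with "img" (400x640x3 uint8, red, green, blue), "intrinsics" (3x3 intrinsics, pixels), "rvec" (rotation vector, rad) and "tvec" (3), from world to camera coordinates, as OpenCV has them; the wrist camera has in their place "T_tool_cam" (4x4, takes a point from camera to tool coordinates, whose origin is the TCP and whose axes are the flange's). Camera axes: x right, y down, z forward; pixel columns grow to the right and rows downward; lengths in mm; the calibration is good to about 2 mm. The wrist camera is an equidistant fisheye: a pixel r from the principal point sees the ray r / f radians off the axis. A picture is of the moment at which its call begins: read the wrist's pose just before it. There is no depth.
- job.job_done(): hands the job in; it is judged then, once.
The state is a dict: "t": time; "qpos": joint angles; "dq": joint speeds; "joint_efforts": joint torques, N m; "ee_pos": TCP position; "orientation": TCP orientation; "contact_force": force on the tool from outside, world axes, zero at the start; "torque": the same for the moment, N m; "finger_gap": opening from 0.0 (shut) to 1.0 (fully open); "finger_force": force on a finger pad.
Only numpy, scipy, OpenCV 4.12 (cv2) and the standard library are available. Lean on these libraries where they do the work, as an engineer would, in place of code of your own. Each camera call takes 0.05 s, during which the arm holds its last target. There are 200 camera calls.

## Working session

There is one attempt and no reset: what is moved stays moved. The work goes in short steps, Python scripts to look and compute and a shell command to move; the robot and the scene stay as the last step left them, time stands still between calls to the robot, and variables do not carry over. Pictures are saved under pics/ and viewed, at most 10 in all, crops included, and the job is handed in when it is done.

```bash
mkdir -p pics; cat > h.py <<'E'
import numpy as np,cv2
from workcell import observe,get_image,job
from scipy.spatial.transform import Rotation as R
def snap(n,f):
    d=get_image(n); cv2.imwrite('pics/'+f,d['img'][:,:,::-1]); np.save('pics/'+f[:-4]+'.npy',d,allow_pickle=True); return d
def ray(d,u,v):
    K=np.array(d['intrinsics'],float);Rm=cv2.Rodrigues(np.array(d['rvec'],float))[0];t=np.array(d['tvec'],float).ravel()
    c=-Rm.T@t; r=Rm.T@np.linalg.inv(K)@[u,v,1]; return c,r
def atz(d,u,v,z):
    c,r=ray(d,u,v); return c+r*(z-c[2])/r[2]
def proj(d,P):
    return cv2.projectPoints(np.array(P,float).reshape(-1,1,3),np.array(d['rvec'],float),np.array(d['tvec'],float),np.array(d['intrinsics'],float),None)[0].reshape(-1,2)
def load(f): return np.load('pics/'+f+'.npy',allow_pickle=True).item()
E
python3 - <<'E'
from h import *
d=snap('top','top0.png');print(observe()['orientation'],ray(d,320,200))
d=snap('side','side0.png');print(ray(d,320,200))
E
```

```text
[ 2.03478332e-01  9.79078784e-01 -1.09547136e-03 -3.20049218e-04] (array([-491.55192627,  177.03629406, 1848.88305765]), array([ 0.51458243,  0.04137292, -0.8565108 ]))
(array([  346.53221614, -1290.1543662 ,   838.12942415]), array([ 0.12930878,  0.89944644, -0.41752033]))
```

View pics/top0.png

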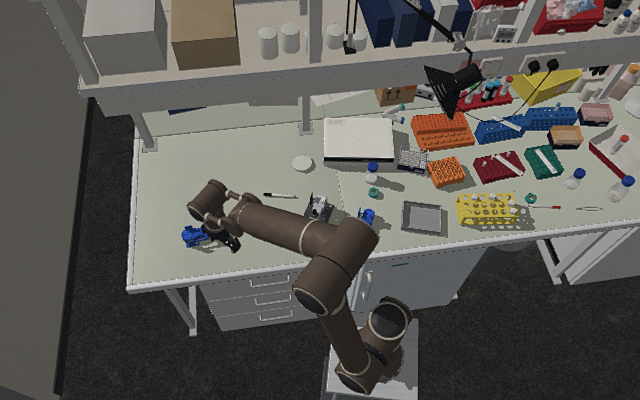

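View pics/side0.png

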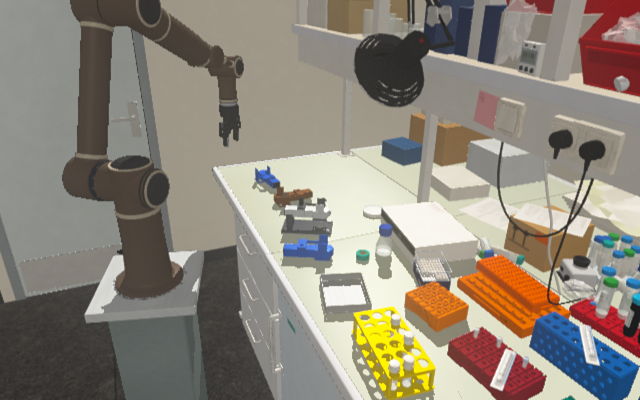

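Candidates for the coupler: blue at side (266,178), brown at (293,196), grey on its dark mount at (308,215) and blue at (308,248). I choose the grey one, which is at top (318,208). The dish is at side (345,292) / top (424,218), the bottle at side (385,243), the tape at (362,254) and the marker at top (280,195). Next is a close crop to check the choice.

```bash
python3 - <<'E'
from h import *
a=cv2.imread('pics/side0.png')[185:245,260:350]; b=cv2.imread('pics/top0.png')[175:235,280:370]
a=cv2.resize(a,None,fx=8,fy=8,interpolation=cv2.INTER_CUBIC)[:, :800]
b=cv2.resize(b,None,fx=8,fy=8,interpolation=cv2.INTER_CUBIC)
cv2.imwrite('pics/c1.png',cv2.resize(np.vstack([a[:,:]]),(720,480)));cv2.imwrite('pics/c2.png',b)
d=load('top0')
for n,u,v in [('coup',318,208),('dish',424,218),('bot',372,178),('tape',374,193),('mark',280,195)]: print(n,atz(d,u,v,0 if n!='coup' else 80))
d=load('side0')
for n,u,v in [('coup',308,208),('dish',345,292)]: print(n,atz(d,u,v,0 if n!='coup' else 80))
E
```

```text
coup [532.34350407 266.37938718  80.        ]
dish [ 584.26221188 -179.62995816    0.        ]
bot [760.2121078   50.20752079   0.        ]
tape [683.00354637  37.16335169   0.        ]
mark [623.35835715 440.85224752   0.        ]
coup [527.47970371 278.32009107  80.        ]
dish [ 588.97627044 -144.54253976    0.        ]
```

View pics/c1.png

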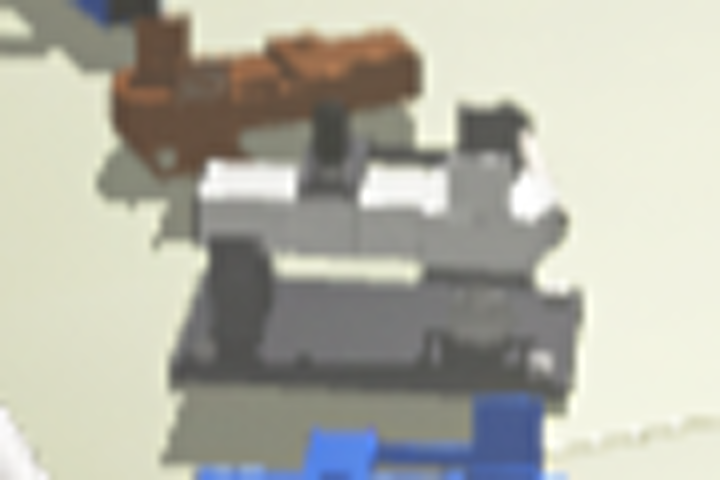

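The crop confirms the grey coupler on its dark mount. The black pin head is at side (301,201), the fin and handle are at about (322,202), and the tongue points towards the robot. I'll move above it for a wrist view.

```bash
python3 -m pendant '[[[-60,-27,-40,0,0,-0.1,1],[-120,-54,-60,0,0,-0.2,1],[-180,-81,-60,0,0,-0.3,1],[-240,-108,-60,0,0,-0.41,1],[-300,-135,-60,0,0,-0.41,1],[-350,-160,-60,0,0,-0.41,1],[-350,-160,-60,0,0,-0.41,1],[-350,-160,-60,0,0,-0.41,1]]]'
python3 - <<'E'
from h import *
o=observe();d=snap('wrist','w1.png');d['o']=o;np.save('pics/w1.npy',d,allow_pickle=True);print(o['t'],o['ee_pos'],o['orientation'],d['T_tool_cam'],d['intrinsics'],o['contact_force'])
E
```

```text
t: 1.1
ee_pos: [507.0, 285.4, 290.6]
orientation: [0.002, 1.0, -0.0, -0.001]
contact_force: [-0.4, -0.0, 0.2]
finger_gap: 0.997
finger_force: 0.0
1.1 [506.99546783 285.41908403 290.61111732] [ 1.63272305e-03  9.99998471e-01 -2.34337934e-04 -5.80128444e-04] [[ 1.43598267e-04 -9.54738258e-01 -2.97447202e-01  7.57754893e+01]
 [ 9.99997425e-01 -5.36627156e-04  2.20521951e-03 -1.79243606e-01]
 [-2.26502568e-03 -2.97446752e-01  9.54735722e-01 -1.42624932e+02]
 [ 0.00000000e+00  0.00000000e+00  0.00000000e+00  1.00000000e+00]] [[309.70691629   0.         319.17785995]
 [  0.         309.70691629 200.71091874]
 [  0.           0.           1.        ]] [-0.44572808 -0.03534759  0.16307321]
```

View pics/w1.png

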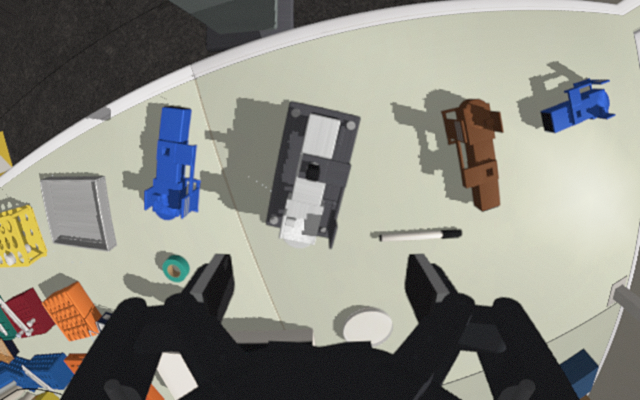

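The wrist view shows the coupler at about (310,175), the pin head at (313,171), the dish at (80,212), the tape at (176,267) and the marker at (417,234). A closer crop will give exact corners.

```bash
cat >> h.py <<'E'
def wray(d,u,v):
    K=np.array(d['intrinsics']);T=np.array(d['T_tool_cam']);o=d['o']
    x,y=(u-K[0,2])/K[0,0],(v-K[1,2])/K[1,1];r=np.hypot(x,y)
    c=np.array([x/r*np.sin(r),y/r*np.sin(r),np.cos(r)])
    Q=R.from_quat(o['orientation']).as_matrix()
    return Q@T[:3,3]+o['ee_pos'],Q@T[:3,:3]@c
def watz(d,u,v,z):
    c,r=wray(d,u,v);return c+r*(z-c[2])/r[2]
def wproj(d,P):
    K=np.array(d['intrinsics']);T=np.array(d['T_tool_cam']);o=d['o'];Q=R.from_quat(o['orientation']).as_matrix()
    t=(np.atleast_2d(P)-o['ee_pos'])@Q; c=(t-T[:3,3])@T[:3,:3]
    rho=np.hypot(c[:,0],c[:,1]);th=np.arctan2(rho,c[:,2]);return np.c_[K[0,2]+K[0,0]*th*c[:,0]/rho,K[1,2]+K[1,1]*th*c[:,1]/rho]
def wsnap(f):
    o=observe();d=snap('wrist',f);d['o']=o;np.save('pics/'+f[:-4]+'.npy',d,allow_pickle=True);return d
E
python3 - <<'E'
from h import *
b=cv2.imread('pics/w1.png')[95:255,240:385]
cv2.imwrite('pics/c3.png',cv2.resize(b,(543,600),interpolation=cv2.INTER_CUBIC))
E
```

```text
(no output)
```

View pics/c3.png

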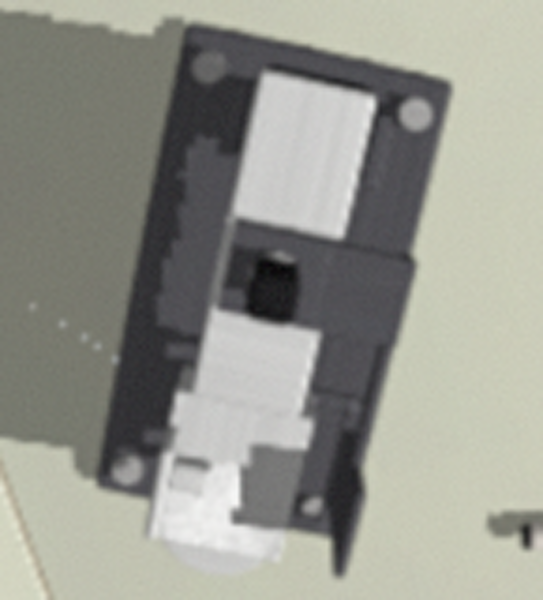

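```bash
cat > fit.py <<'E'
from h import *
from scipy.optimize import least_squares
d=load('w1')
C=np.array([[190,27,-140,-50,10],[450,85,-140,50,10],[98,487,45,-50,10],[262,72,-131,-18,82],[377,97,-131,18,82],[237,220,-84,-15,88.5],[413,262,-84,41,88.5],[363,490,15,41.5,108],[340,577,15,41.5,108]],float)
C[7,2]=-15
uv=np.c_[240+C[:,0]*145/543,95+C[:,1]*160/600]
def W(p): 
    c,s=np.cos(p[2]),np.sin(p[2]); return np.c_[p[0]+c*C[:,2]-s*C[:,3],p[1]+s*C[:,2]+c*C[:,3],C[:,4]]
f=lambda p:(wproj(d,W(p))-uv).ravel()
r=least_squares(f,[530,270,0],loss='soft_l1',x_scale=[10,10,.1]);print(r.x,f(r.x).reshape(-1,2).round(1))
p=r.x;c,s=np.cos(p[2]),np.sin(p[2])
print('pin',p[0]-70*c,p[1]-70*s)
for n,u,v,z in [('dish',50,173,28),('dish',105,177,28),('dish',115,248,28),('dish',50,232,28),('bottle',0,0,0)][:4]: print(n,watz(d,u,v,z))
E
python3 fit.py
python3 - <<'E'
from h import *
cv2.imwrite('pics/c4.png',np.hstack([cv2.resize(cv2.imread('pics/top0.png')[170:245,385:465],(400,375),interpolation=cv2.INTER_CUBIC),cv2.resize(cv2.imread('pics/side0.png')[260:325,305:385],(400,375),interpolation=cv2.INTER_CUBIC)]))
E
```

```text
[ 5.68718198e+02  2.62630609e+02 -2.34111547e-01] [[-1.2 -1.9]
 [ 1.3 -0.4]
 [-2.3  0.6]
 [-0.3 -1.6]
 [ 0.2 -0.9]
 [-0.6  0.4]
 [ 0.6  0.5]
 [ 0.5  1.4]
 [ 0.3  1.3]]
pin 500.62774025887046 278.86912913043585
dish [ 503.1189993  -198.66579885   28.        ]
dish [516.25296211 -55.95289445  28.        ]
dish [641.05468121 -65.70968994  28.        ]
dish [ 619.24925434 -240.4641853    28.        ]
```

View pics/c4.png

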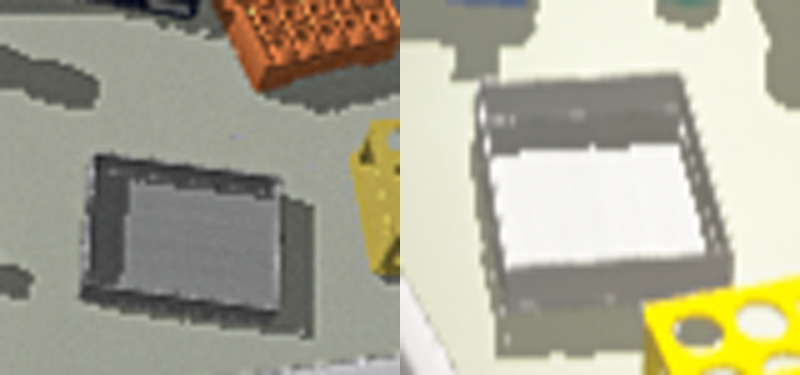

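```bash
python3 - <<'E'
from h import *
d=load('w1');o=observe()
for uv in [(312.5,165.5),(313,180)]: print('pin',watz(d,*uv,122.5))
t=load('top0');s=load('side0')
a=[atz(t,385+u/5,170+v/5,28) for u,v in [(95,155),(280,180),(275,310),(82,298)]]
b=[atz(s,305+u/5,260+v*65/375,28) for u,v in [(80,80),(285,78),(335,260),(105,272)]]
print(np.round(a),np.mean(a,0),np.round(b),np.mean(b,0))
P=np.array([[500.6,278.9,95],[530,205,180]])
Q=R.from_quat(o['orientation']); print(Q.inv().apply(P-o['ee_pos']),o['ee_pos'],o['qpos'])
# coupler check in side/top views
p=[568.7,262.6,-.2341];c,sn=np.cos(p[2]),np.sin(p[2]);w=lambda x,y,z:[p[0]+c*x-sn*y,p[1]+sn*x+c*y,z]
print(proj(s,[w(-70,0,122.5),w(-70,0,107),w(0,-22.5,108)]),proj(t,[w(-70,0,122.5)]))
E
```

```text
pin [490.22283483 279.12067165 122.5       ]
pin [505.44679616 279.51058377 122.5       ]
[[ 641.  -90.   28.]
 [ 635. -246.   28.]
 [ 510. -240.   28.]
 [ 502.  -82.   28.]] [ 571.91446037 -164.19260687   28.        ] [[ 525.  -81.   28.]
 [ 650.  -95.   28.]
 [ 644. -252.   28.]
 [ 516. -245.   28.]] [ 583.87773751 -168.59803486   28.        ]
[[  5.21475134  -7.69680604 195.66233832]
 [-24.17008422 -81.54244188 110.60986331]] [506.13714976 286.57245059 290.65443662] [ 4.39923638e-01  1.76541376e-01  1.67462093e+00  7.78287852e-04
  1.29182911e+00 -1.12946941e+00]
[[300.64060036 197.83654509]
 [300.68023467 201.68698382]
 [319.09660816 204.95480666]] [[314.14597598 209.15740165]]
```

```bash
python3 -m pendant '[[[6,-7.6,60,0,0,0.15,0.5],[6,-7.6,120,0,0,0.231,0.5],[6,-7.6,165,0,0,0.231,0.5],[6,-7.6,185,0,0,0.231,0.5],[6,-7.6,195.5,0,0,0.231,0.5],[6,-7.6,195.5,0,0,0.231,0.5],[6,-7.6,195.5,0,0,0.231,0.5]]]' 40
python3 - <<'E'
from h import *
d=wsnap('w2.png');cv2.imwrite('pics/w2c.png',cv2.resize(d['img'][60:360,160:480,::-1],(640,600)));print(d['o']['qpos'],d['o']['ee_pos'])
E
```

```text
t: 2.02
ee_pos: [501.2, 280.4, 97.2]
orientation: [0.115, 0.993, 0.001, 0.001]
contact_force: [0.9, -1.2, 0.6]
finger_gap: 0.496
finger_force: 0.0
[ 4.34191166e-01  3.73032457e-01  1.85004864e+00  1.06026846e-04
  9.15882240e-01 -9.06506321e-01] [501.17141739 280.37354165  97.19258643]
```

View pics/w2c.png

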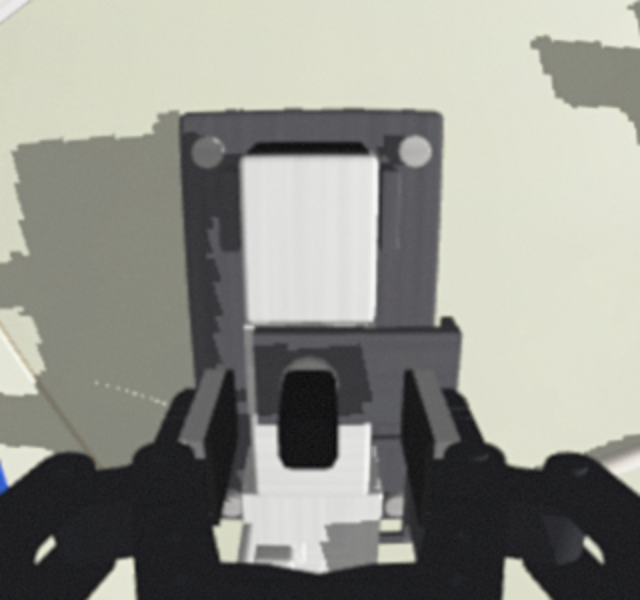

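The tool is square with the coupler. The pin head is at crop (309,420), about 2.3 mm to the -y side of the finger midline. I'll refit the pose from these sharper corners.

```bash
cat > fit2.py <<'E'
from h import *
from scipy.optimize import least_squares
d=load('w2')
C=np.array([[181,113,-140,-50,10],[442,113,-140,50,10],[241,155,-131,-18,82],[378,155,-131,18,82],[248,327,-84,-15,88.5],[460,331,-84,41,88.5],[244,494,-26,-18,82]],float)[:6]
uv=np.c_[160+C[:,0]/2,60+C[:,1]/2]
def W(p): 
    c,s=np.cos(p[2]),np.sin(p[2]); return np.c_[p[0]+c*C[:,2]-s*C[:,3],p[1]+s*C[:,2]+c*C[:,3],C[:,4]]
f=lambda p:(wproj(d,W(p))-uv).ravel()
r=least_squares(f,[568,262,-.23],loss='soft_l1',x_scale=[10,10,.1]);print(r.x,f(r.x).reshape(-1,2).round(1))
p=r.x;c,s=np.cos(p[2]),np.sin(p[2]);o=observe();Q=R.from_quat(o['orientation'])
pin=[p[0]-70*c,p[1]-70*s,95];print('pin',pin,Q.inv().apply(pin-o['ee_pos']),o['ee_pos'],Q.as_matrix().round(3))
E
python3 fit2.py
```

```text
[ 5.68663758e+02  2.61242493e+02 -2.36102532e-01] [[-2.4 -0.5]
 [ 1.5  0. ]
 [-1.9 -1. ]
 [ 0.2 -0.8]
 [ 1.2  3.7]
 [-0.   1.8]]
pin [np.float64(500.6057659285009), np.float64(277.61654818045406), 95] [ 0.10982349 -2.7699939   2.33244053] [501.33918387 280.28513394  97.33793807] [[-0.974  0.228  0.003]
 [ 0.228  0.974  0.001]
 [-0.002  0.002 -1.   ]]
```

```bash
python3 -m pendant '[[[0,-2.5,2,0,0,0,0.5],[0,-2.5,2,0,0,0,0.5],[0,-2.5,2,0,0,0,0],[0,-2.5,2,0,0,0,0],[0,-2.5,2,0,0,0,0],[0,-2.5,2,0,0,0,0],[0,-2.5,2,0,0,0,0]]]' 40
```

```text
t: 2.95
ee_pos: [499.9, 277.1, 94.0]
orientation: [0.115, 0.993, 0.0, 0.0]
contact_force: [-0.1, -0.9, 1.6]
finger_gap: 0.155
finger_force: 40.3
```

```bash
python3 -m pendant '[[[0,0,-5,0,0,0,0],[0,0,-12,0,0,0,0],[0,0,-20,0,0,0,0],[0,0,-30,0,0,0,0],[0,0,-42,0,0,0,0],[0,0,-60,0,0,0,0],[0,0,-90,0,0,0,0],[0,0,-90,0,0,0,0]]]'
python3 - <<'E'
from h import *
d=wsnap('w3.png');cv2.imwrite('pics/w3c.png',cv2.resize(d['img'][40:340,160:480,::-1],(640,600)))
o=d['o'];print(o['ee_pos'],R.from_quat(o['orientation']).inv().apply(np.array([577,-166,80])-o['ee_pos']),o['qpos'])
E
```

```text
t: 3.95
ee_pos: [502.3, 278.2, 187.8]
orientation: [0.115, 0.993, 0.002, 0.003]
contact_force: [-0.4, 0.5, -1.1]
finger_gap: 0.158
finger_force: 40.0
[502.25648881 278.16161675 187.76963092] [-173.71291621 -415.78649258  106.89173465] [ 4.29956729e-01  2.52198250e-01  1.79950399e+00 -4.25099229e-05
  1.08228705e+00 -9.10035878e-01]
```

View pics/w3c.png

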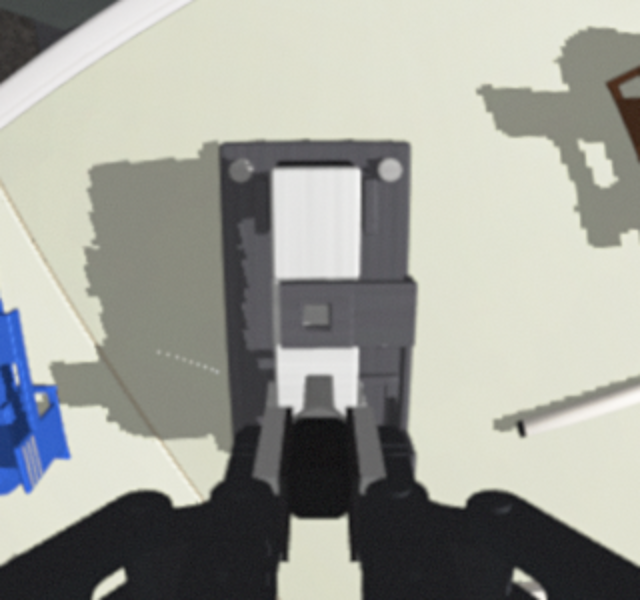

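The pin is out, held at crop (315,470), and the coupler is still seated with its empty hole at (316,315). I'll carry the pin to the dish, tilting the tool so that it lies down along the dish.

```bash
python3 -m pendant '[[[-20,-46,0,0,0,0,0],[-42,-98,0,0,-0.1,0,0],[-66,-155,0,0,-0.25,0,0],[-90,-211,0,0,-0.4,0,0],[-114,-267,0,0,-0.55,0,0],[-138,-323,0,0,-0.7,0,0],[-160,-375,0,0,-0.785,0,0],[-177,-416,0,0,-0.785,0,0],[-177,-416,30,0,-0.785,0,0],[-177,-416,75,0,-0.785,0,0],[-177,-416,110,0,-0.785,0,0],[-177,-416,110,0,-0.785,0,0]]]'
python3 - <<'E'
from h import *
d=wsnap('w4.png');o=d['o'];q=R.from_quat(o['orientation']);print(o['ee_pos'],o['qpos'],q.as_matrix().round(3))
print(q.inv().apply(np.array([581,-167,34])-o['ee_pos']))
s=snap('side','s4.png');t=snap('top','t4.png')
cv2.imwrite('pics/st4.png',np.hstack([cv2.resize(d['img'][:,:,::-1],(400,300)),cv2.resize(s['img'][200:350,250:450,::-1],(400,300))]))
E
```

```text
t: 5.5
ee_pos: [582.2, -144.3, 139.5]
orientation: [0.114, 0.929, -0.045, 0.35]
contact_force: [0.6, 0.3, -0.3]
finger_gap: 0.158
finger_force: 40.0
[ 582.22042174 -144.33309479  139.48631169] [-0.35027913  0.1276294   2.27697975  1.29063478  0.06802247 -2.94147148] [[-0.729  0.244  0.639]
 [ 0.181  0.97  -0.164]
 [-0.66  -0.004 -0.751]]
[ 66.3918822  -21.85854839  82.20074098]
```

View pics/st4.png

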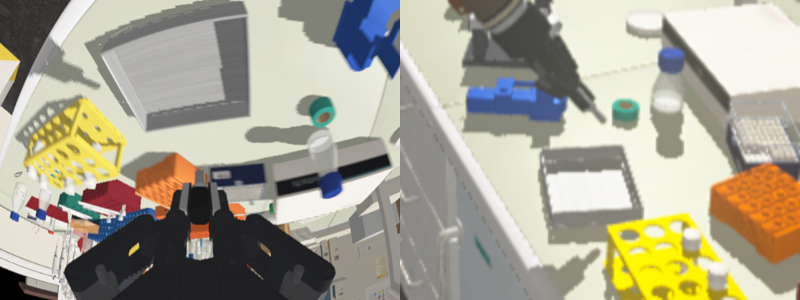

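The pin is still gripped and above the dish (crop (590,105) in the side view). The outward tilt brought the wrist close to a singularity, though, so I'll undo it and tilt the other way.

```bash
python3 -m pendant '[[[0,0,-8,0,0.1,0,0],[0,0,-16,0,0.2,0,0],[0,0,-20,0,0.35,0,0],[0,0,-20,0,0.5,0,0],[0,0,-20,0,0.6,0,0],[0,0,-20,0,0.7,0,0],[0,0,-20,0,0.7,0,0]]]'
python3 - <<'E'
from h import *
o=observe();q=R.from_quat(o['orientation']);print(o['ee_pos'],o['qpos'].round(3),q.as_matrix().round(3))
E
```

```text
t: 6.52
ee_pos: [572.6, -141.6, 157.0]
orientation: [0.119, 0.993, -0.006, 0.012]
contact_force: [0.2, 0.3, -0.7]
finger_gap: 0.153
finger_force: 40.0
[ 572.60697843 -141.63586182  156.95988128] [-0.312  0.308  1.797 -0.01   1.011 -1.639] [[-0.971  0.236  0.022]
 [ 0.236  0.972 -0.016]
 [-0.025 -0.01  -1.   ]]
```

```bash
python3 -m pendant '[[[-3,-10,0,0,0.15,0,0],[-6,-24,0,0,0.3,0,0],[-6,-24,0,0,0.47,0,0],[-6,-24,0,0,0.63,0,0],[-6,-24,10,0,0.785,0,0],[-6,-24,45,0,0.785,0,0],[-6,-24,80,0,0.785,0,0],[-6,-24,105,0,0.785,0,0],[-6,-24,118,0,0.785,0,0],[-6,-24,118,0,0.785,0,0],[-6,-24,118,0,0.785,0,0]]]'
python3 - <<'E'
from h import *
o=observe();q=R.from_quat(o['orientation']);print(o['ee_pos'],o['qpos'].round(3),q.as_matrix().round(3),'tip',q.apply([0,0,33.5])+o['ee_pos'])
d=wsnap('w5.png');s=snap('side','s5.png')
cv2.imwrite('pics/st5.png',np.hstack([cv2.resize(d['img'][:,:,::-1],(400,300)),cv2.resize(s['img'][230:330,290:420,::-1],(400,300))]))
E
```

```text
t: 7.9
ee_pos: [573.8, -167.8, 39.9]
orientation: [0.114, 0.922, 0.041, -0.369]
contact_force: [0.1, 0.1, 0.3]
finger_gap: 0.155
finger_force: 40.0
[ 573.83981192 -167.80596159   39.87981662] [-0.324  0.962  1.19  -0.064  1.746 -1.636] [[-0.703  0.239 -0.67 ]
 [ 0.179  0.971  0.159]
 [ 0.689 -0.008 -0.725]] tip [ 551.39253522 -162.47516307   15.59088177]
```

View pics/st5.png

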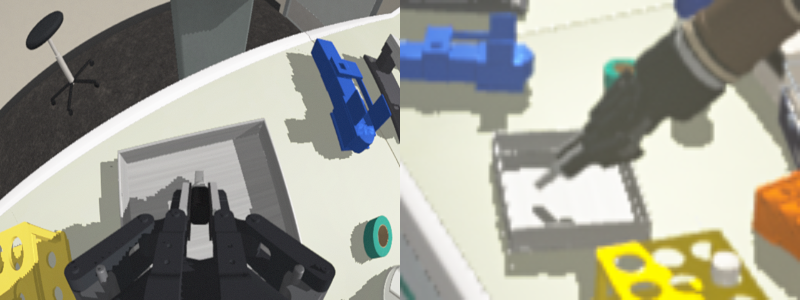

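The pin is poised over the dish interior: wrist crop (200,178), side crop (545,183). I've used all 10 views, so from here I'll check by code. Now lower slightly, release and retract.

```bash
python3 -m pendant '[[[-4,0,4.4,0,0,0,0.15],[-4,0,4.4,0,0,0,0.2],[-4,0,4.4,0,0,0,0.5],[-4,0,4.4,0,0,0,0.5],[-4,0,4.4,0,0,0,0.5],[-4,0,-5,0,0,0,0.5],[-4,0,-30,0,0,0,0.5],[-4,0,-80,0,0,0,0.5],[-4,0,-130,0,0,0,0.6],[-4,0,-150,0,0,0,0.6],[-4,0,-150,0,0,0,0.6]]]'
python3 - <<'E'
from h import *
o=observe();q=R.from_quat(o['orientation']);print(o['t'],o['ee_pos'],o['qpos'].round(3),q.as_matrix().round(3))
s=snap('side','s6.png');d=wsnap('w6.png')
a=load('side0')['img'].astype(int);b=s['img'].astype(int)
g=b.sum(2)//3
print(g[276:308:2,318:376:2])
E
```

```text
t: 9.38
ee_pos: [678.3, -192.7, 146.1]
orientation: [0.114, 0.922, 0.041, -0.367]
contact_force: [-0.3, -0.3, -1.1]
finger_gap: 0.595
finger_force: 0.0
9.375 [ 678.34895761 -192.70291349  146.14207027] [-0.314  1.068  0.761 -0.063  2.067 -1.647] [[-0.704  0.24  -0.668]
 [ 0.18   0.971  0.159]
 [ 0.687 -0.008 -0.727]]
[[235 156 125 127 127 128 128 128 129 129 129 129 129 129 129 129 129 131
  130 131 131 125 196 243 243 243 242 242 242]
 [234 135 136 128 128 129 130 129 130 130 130 132 131 130 131 131 130 130
  131 133 151 143 138 245 243 243 243 243 243]
 [235 149 162 172 137 129 125 122 125 127 128 141 125 124 121 123 119 119
  121 122 123 127 117 226 243 243 243 243 243]
 [235 128 145 123 121 122 121 121 120 120 119 121 120 120 123 121 122 121
  121 122 121 146 133 208 243 243 242 242 242]
 [234 124 234 119 121 121 118 118 118 118 117 118 119 119 120 119 120 134
  133 132 133 133 168 138 244 243 243 243 242]
 [232 123 198 132 131 149 231 228 228 229 227 226 231 232 230 230 232 249
  248 248 249 249 121 116 225 243 243 243 242]
 [231 135 144 251 248 246 247 247 246 247 246 245 246 2
[... 455 characters left out ...]
245 247 246 172 177 155 138 137  86  79  79  79
   75 244 247 247 248 151 159 140 246 244 244]
 [231 206 130 154 248 246 245 248 155 115 117 117 117 117 121 116 115 112
  108 253 247 247 247 249 120 118 222 244 244]
 [231 230 135 144 249 247 245 247 247 227 226 228 230 141 131 133 119 119
  133 250 247 247 247 248 129 122 214 244 244]
 [230 233 142 125 241 247 246 246 247 247 246 247 247 246 247 251 231 229
  251 250 248 248 249 250 143 159 155 246 243]
 [230 229 133 113 244 249 248 247 249 247 242 248 246 234 229 223 214 200
  207 203 206 197 172 165 138 136 133 241 243]
 [229 230 142 120 201 169 158 141 139 135 134 134 132 130 130 128 127 127
  127 128 128 128 128 130 129 129 137 247 244]]
```

The pixel values show the pin (dark head, grey shank) lying wholly inside the dish walls. Next I'll work out the move to above the grip.

```bash
cat > to.py <<'E'
from h import *
import sys
p=[float(x) for x in sys.argv[1:4]]  # coupler x,y offset of TCP and world z
X0,Y0,yaw=568.3,261.0,-.236
if len(sys.argv)>4: X0,Y0,yaw=map(float,sys.argv[4:7])
c,s=np.cos(yaw),np.sin(yaw)
P=np.array([X0+c*p[0]-s*p[1],Y0+s*p[0]+c*p[1],p[2]])
T=np.array([[-c,-s,0],[-s,c,0],[0,0,-1]]);o=observe();Q=R.from_quat(o['orientation'])
print(o['t'],'P',P,'shift',(Q.inv().apply(P-o['ee_pos'])).round(1),'rot',(Q.inv()*R.from_matrix(T)).as_rotvec().round(3),'gap',o['finger_gap'],'F',o['contact_force'],'q',o['qpos'].round(2))
print('in coupler frame',T.T@(o['ee_pos']-[X0,Y0,0])*[-1,1,-1])
E
python3 to.py 0 6 200
```

```text
9.475 P [569.7028923  266.83368607 200.        ] shift [195.5 419.6 104. ] rot [-0.005 -0.763 -0.009] gap 0.6012144254178441 F [-0.34405634 -0.00491416 -0.1366537 ] q [-0.31  1.07  0.77 -0.06  2.07 -1.65]
in coupler frame [ 210.65988966 -415.33073723  143.38616027]
```

```bash
python3 -m pendant '[[[35,20,0,0,-0.1,0,1],[65,70,10,0,-0.2,0,1],[85,120,22,0,-0.35,0,1],[105,170,36,0,-0.5,0,1],[125,225,50,-0.003,-0.65,-0.006,1],[145,280,65,-0.005,-0.763,-0.009,1],[165,335,80,-0.005,-0.763,-0.009,1],[182,388,93,-0.005,-0.763,-0.009,1],[195.5,419.6,104,-0.005,-0.763,-0.009,1],[195.5,419.6,104,-0.005,-0.763,-0.009,1],[195.5,419.6,104,-0.005,-0.763,-0.009,1],[195.5,419.6,104,-0.005,-0.763,-0.009,1]]]' 80
python3 - <<'E'
from h import *
d=wsnap('w7.png');t=snap('top','t7.png');snap('side','s7.png')
g=cv2.cvtColor(d['img'],cv2.COLOR_RGB2GRAY)
p=(568.3,261.0,-.236);c,s=np.cos(p[2]),np.sin(p[2]);w=lambda x,y,z:[p[0]+c*x-s*y,p[1]+s*x+c*y,z+60]
for n,q in {'tongueL':(-131,-18,22),'tongueR':(-131,18,22),'plateL':(-140,-50,-50),'plateR':(-140,50,-50),'lugL':(-84,-15,28.5),'lugR':(-84,41,28.5)}.items(): print(n,wproj(d,w(*q)).round(1))
for x,y0,y1,z in [(-110,-36,36,22),(-110,-60,60,-50),(0,-40,60,48)]:
    P=np.array([w(x,y,z) for y in np.arange(y0,y1,2.)]);uv=wproj(d,P)
    print(x,z,[(int(y),int(g[int(round(v)),int(round(u))])) for y,(u,v) in zip(np.arange(y0,y1,2.),uv) if 0<=u<640 and 0<=v<400])
y=0
for yy,z in [(0,22),(-30,-50)]:
    xs=np.arange(-155,-60,2.);uv=wproj(d,[w(x,yy,z) for x in xs]);print(yy,[(int(x),int(g[int(round(v)),int(round(u))])) for x,(u,v) in zip(xs,uv)if 0<=v<400])
E
python3 to.py 0 6 140
```

```text
t: 10.98
ee_pos: [569.9, 265.2, 199.8]
orientation: [0.118, 0.993, -0.001, -0.0]
contact_force: [0.0, 0.1, 0.4]
finger_gap: 0.999
finger_force: 0.0
tongueL [[291.5  42.4]]
tongueR [[335.1  42.1]]
plateL [[267.3  49.1]]
plateR [[361.8  48.6]]
lugL [[294.6  96.8]]
lugR [[363.8  97.2]]
-110 22 [(-36, 46), (-34, 48), (-32, 55), (-30, 71), (-28, 75), (-26, 57), (-24, 46), (-22, 52), (-20, 52), (-18, 41), (-16, 172), (-14, 210), (-12, 211), (-10, 214), (-8, 211), (-6, 209), (-4, 213), (-2, 207), (0, 207), (2, 212), (4, 211), (6, 216), (8, 213), (10, 207), (12, 216), (14, 218), (16, 216), (18, 215), (20, 49), (22, 86), (24, 84), (26, 62), (28, 56), (30, 80), (32, 88), (34, 79)]
-110 -50 [(-60, 119), (-58, 120), (-56, 120), (-54, 119), (-52, 122), (-50, 119), (-48, 71), (-46, 46), (-44, 51), (-42, 51), (-40, 47), (-38, 48), (-36, 50), (-34, 50), (-32, 46), (-30, 51), (-28, 51), (-26, 47), (-24, 60), (-22, 164), (-20, 209), (-18, 210), (-16, 212), (-14, 211), (-12, 210), (-10, 209), (-8, 210), (-6, 210), (-4, 206), (-2, 209), (0, 213), (2, 209), (4, 210), (6, 212), (8, 214), (10, 210), (12, 2
[... 1524 characters left out ...]
6), (-135, 80), (-133, 53), (-131, 46), (-129, 50), (-127, 47), (-125, 53), (-123, 49), (-121, 46), (-119, 50), (-117, 50), (-115, 51), (-113, 52), (-111, 50), (-109, 51), (-107, 53), (-105, 46), (-103, 49), (-101, 51), (-99, 80), (-97, 80), (-95, 80), (-93, 82), (-91, 80), (-89, 80), (-87, 78), (-85, 83), (-83, 81), (-81, 80), (-79, 81), (-77, 82), (-75, 81), (-73, 80), (-71, 83), (-69, 80), (-67, 83), (-65, 81), (-63, 78), (-61, 79)]
11.125 P [569.7028923  266.83368607 140.        ] shift [ 1.1  1.2 60.3] rot [-0.001  0.001 -0.001] gap 0.9990194620798198 F [-0.41470338  0.46663683 -0.10460012] q [ 0.37  0.35  1.65 -0.    1.15 -0.97]
in coupler frame [  1.02947281   4.86951892 200.34890783]
```

The seen edges agree with the fit to within about 1 mm, so I'll descend over the handle and fin.

```bash
python3 -m pendant '[[[1,1.6,30,0,0,0,1],[1,1.6,70,0,0,0,1],[1,1.6,95,0,0,0,1],[1,1.6,112,0,0,0,1],[1,1.6,122,0,0,0,1],[1,1.6,128,0,0,0,1],[1,1.6,128,0,0,0,1],[1,1.6,128,0,0,0,1]]]' 80; python3 to.py 0 3 72 568.4 261.5 -.236
```

```text
t: 12.12
ee_pos: [570.4, 268.8, 73.5]
orientation: [0.118, 0.993, 0.0, 0.001]
contact_force: [-0.9, 0.1, 0.5]
finger_gap: 1.0
finger_force: 0.0
12.125 P [569.10144615 264.41684304  72.        ] shift [ 0.2 -4.5  1.5] rot [0.001 0.002 0.   ] gap 1.0001747258910025 F [-0.85144114  0.08269613  0.48757341] q [ 0.37  0.5   1.72 -0.    0.92 -0.96]
in coupler frame [ 0.22969487  7.52997239 73.4933747 ]
```

```bash
python3 -m pendant '[[[0,-2.5,1,0,0,0,0.95],[0,-4.5,1,0,0,0,0.88],[0,-4.5,1,0,0,0,0.8],[0,-4.5,1,0,0,0,0.72],[0,-4.5,1,0,0,0,0.64],[0,-4.5,1,0,0,0,0.58],[0,-4.5,1,0,0,0,0.4],[0,-4.5,1,0,0,0,0.4],[0,-4.5,1,0,0,0,0.4]]]' 80; python3 to.py 0 2.5 72 568.4 261.5 -.236
```

```text
t: 13.25
ee_pos: [570.0, 263.7, 74.5]
orientation: [0.117, 0.993, -0.001, 0.002]
contact_force: [-2.3, -2.0, 12.0]
finger_gap: 0.563
finger_force: 82.7
13.25 P [568.98453846 263.93070253  72.        ] shift [1.1 0.  2.5] rot [-0.001  0.003  0.001] gap 0.5633487510939302 F [-2.3182991  -1.97540697 11.9758481 ] q [ 0.37  0.49  1.73 -0.    0.92 -0.97]
in coupler frame [ 1.06002718  2.46756283 74.5393107 ]
```

Gap × 85 = 48 mm, which fits the full squeeze (50 mm nominal, and the pads compress). A gentle trial lift next.

```bash
python3 -m pendant '[[[0,0,-2,0,0,0,0.4],[0,0,-4,0,0,0,0.4],[0,0,-7,0,0,0,0.4],[0,0,-10,0,0,0,0.4],[0,0,-10,0,0,0,0.4]]]' 80; python3 to.py 0 2.5 176.5 568.4 261.5 -.236
```

```text
t: 13.88
ee_pos: [567.8, 263.9, 80.9]
orientation: [0.118, 0.993, -0.001, -0.0]
contact_force: [-0.9, 0.3, -5.0]
finger_gap: 0.563
finger_force: 83.3
13.875 P [568.98453846 263.93070253 176.5       ] shift [ -1.    0.2 -95.6] rot [-0.001 -0.001  0.   ] gap 0.5631524162268188 F [-0.94271307  0.28429273 -4.9674958 ] q [ 0.37  0.48  1.73 -0.    0.93 -0.97]
in coupler frame [-1.10560625  2.21791945 80.93640155]
```

```bash
python3 -m pendant '[[[0,0,-5,0,0,0,0.4],[0,0,-12,0,0,0,0.4],[0,0,-22,0,0,0,0.4],[0,0,-34,0,0,0,0.4],[0,0,-47,0,0,0,0.4],[0,0,-60,0,0,0,0.4],[0,0,-72,0,0,0,0.4],[0,0,-82,0,0,0,0.4],[0,0,-88,0,0,0,0.4],[0,0,-91,0,0,0,0.4],[0,0,-91,0,0,0,0.4],[0,0,-91,0,0,0,0.4]]]' 80
python3 - <<'E'
from h import *
s=snap('side','s8.png');t=snap('top','t8.png');d=wsnap('w8.png');o=d['o']
print(o['ee_pos'],o['contact_force'],o['torque'])
# coupler in side view: bright tongue vs mount; compare with projection of lifted coupler, top edge along fin-side tongue (y -18, z 22+dz)
p=(568.4,261.5,-.236);c,sn=np.cos(p[2]),np.sin(p[2]);w=lambda x,y,z:[p[0]+c*x-sn*y,p[1]+sn*x+c*y,z+60]
for name,im in (('side0',load('side0')),('s8',s)):
  g=cv2.cvtColor(im['img'],cv2.COLOR_RGB2GRAY)
  for x in (-125,-110,-95,-50,-35):
    zs=np.arange(-30,150,6.);uv=proj(im,[w(x,-18,z) for z in zs]).round().astype(int)
    print(name,x,[int(g[v,u]) for u,v in uv])
# wrist view: tongue-end corners expected
g=cv2.cvtColor(d['img'],cv2.COLOR_RGB2GRAY)
for z in (122,):
  xs=np.arange(-150,-70,3.);uv=wproj(d,[w(x,0,z) for x in xs]).round().astype(int);print([(int(x),int(g[v,u])) for x,(u,v) in zip(xs,uv) if 0<=v<400])
  for X in (-120,-100):
    ys=np.arange(-30,31,2.);uv=wproj(d,[w(X,y,z) for y in ys]).round().astype(int);print(X,[(int(y),int(g[v,u])) for y,(u,v) in zip(ys,uv) if 0<=v<400])
E
```

```text
t: 15.38
ee_pos: [568.1, 264.0, 171.9]
orientation: [0.118, 0.993, -0.0, -0.0]
contact_force: [0.1, -0.1, -4.7]
finger_gap: 0.561
finger_force: 83.3
[568.1957973  263.99134385 171.93992019] [ 0.23444717  0.6036877  -4.68427936] [-0.01373381 -0.07125388 -0.01162097]
side0 -125 [110, 116, 145, 197, 202, 149, 146, 143, 150, 211, 185, 134, 84, 83, 84, 83, 85, 90, 93, 94, 136, 202, 227, 227, 226, 226, 225, 224, 224, 225]
side0 -110 [84, 85, 88, 86, 84, 86, 147, 145, 144, 202, 240, 231, 174, 88, 95, 86, 86, 98, 106, 119, 116, 199, 226, 226, 226, 226, 225, 225, 226, 225]
side0 -95 [81, 82, 87, 96, 109, 144, 146, 145, 145, 214, 241, 232, 187, 135, 136, 101, 85, 86, 86, 103, 118, 104, 146, 227, 227, 228, 226, 226, 226, 226]
side0 -50 [117, 117, 149, 209, 193, 150, 149, 149, 157, 224, 217, 176, 126, 115, 126, 135, 127, 101, 86, 87, 88, 105, 124, 165, 229, 230, 229, 228, 228, 227]
side0 -35 [119, 119, 156, 216, 182, 150, 150, 150, 148, 209, 245, 244, 226, 91, 107, 136, 136, 153, 132, 85, 85, 86, 145, 197, 231, 230, 230, 229, 229, 230]
s8 -125 [109, 116, 146, 198, 228, 226, 151, 134, 134, 136, 1
[... 919 characters left out ...]
20 [(-30, 200), (-28, 201), (-26, 200), (-24, 200), (-22, 202), (-20, 202), (-18, 201), (-16, 198), (-14, 214), (-12, 217), (-10, 215), (-8, 217), (-6, 218), (-4, 214), (-2, 212), (0, 216), (2, 218), (4, 219), (6, 222), (8, 218), (10, 219), (12, 224), (14, 221), (16, 225), (18, 211), (20, 209), (22, 209), (24, 209), (26, 206), (28, 205), (30, 208)]
-100 [(-30, 202), (-28, 200), (-26, 203), (-24, 126), (-22, 126), (-20, 71), (-18, 80), (-16, 175), (-14, 215), (-12, 220), (-10, 218), (-8, 219), (-6, 215), (-4, 217), (-2, 215), (0, 218), (2, 216), (4, 219), (6, 222), (8, 218), (10, 216), (12, 223), (14, 220), (16, 222), (18, 191), (20, 115), (22, 89), (24, 209), (26, 211), (28, 211), (30, 212)]
```

The tongue's top edge moved up about 98 mm equally along its length, so the coupler is level. The gap is unchanged (latch squeezed) and the measured load is its weight. Handing in.

```bash
python3 -c "
from workcell import job
print(job.job_done())"
```

```text
the job is handed in; nothing more can be done
None
```

Job handed in at about 15.5 s: the pin lies in the dish and the coupler is held level, latch squeezed, about 98 mm above the ball. Two caveats: near the dish, wrist joint 6 read -2.9415 against its -2.94 limit before I backed it off. I also did not re-check the bottle, tape or marker, though no contact showed on the force readings.

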